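Pinch a bottle in the labeller with the rim-scale handwheel

ROBOT

A 7-joint arm with a two-finger parallel gripper is mounted at the origin on the work surface. World frame = base frame: x ahead of the robot, y to its left, z up, the work surface at z = 0. Lengths are in m, angles in degrees, forces in N, time in s.
With the tool pointing down it reaches from about 0.425 to 0.875 m from the base axis. Payload 4.7 kg.
Tool frame: the origin (TCP) lies at the very end of the fingers, on their centre line; the grasp point (between the pads) lies 19 mm behind it; z points along the fingers, y is the direction in which the jaws open and shut (so a half turn about z gives the same grasp; the last joint's range is limited). The gripper opens to 87 mm and grips with 3 to 60 N. Pads are 19 mm wide; open, the fingers measure 117 mm over their backs; the gripper's body (75 mm by 190 mm) begins 51 mm behind the grasp point.
Start: joints at [68.875, 18.392, -4.016, 83.108, 1.295, 78.541, -3.26], TCP at [0.243, -0.603, 0.223] pointing down, gripper open.
Joint ranges: [-163.93, 163.93], [-17.29, 119.83], [-79.2, 71.16], [3.27, 140.29], [-89.18, 269.18], [5.43, 117.66], [-154.24, 154.24]. Speed limits (degrees/s): [147.25, 147.25, 180, 180, 180, 180, 180].

INTERFACE

Orientations are given as [roll, pitch, yaw] about the fixed x, y, z axes, in that order (R = Rz(yaw) Ry(pitch) Rx(roll)).
In Python, from cell import * gives the robot as it stands.
- The arm moves only by the tool drive_tool, never from a script. Its argument "moves" is text: rows parted by semicolons, each of 5 numbers parted by spaces: the shift along the tool's x, y, z in m, then the turn about the tool's z in degrees, then the gripper's target within -1 to 1 (fully open at 1, half-way at 0, shut at -1). In form: x y z yaw fingers; .... A call has exactly 8 rows; each row is the pose to reach, as a shift and turn from the pose commanded when the call began, along the tool's axes at that moment; what a row does not reach only later rows make up. A row lasts 1/10 s, in which the tool goes at most 50 mm and 8.59 degrees, less where a joint would pass 70% of its speed; a pose out of reach is approached as far as the arm can. A call with a gripper value outside its range is refused whole. The fingers move at their own pace and stop on an object; "grip_force" is the grip in N (left out, the last holds). Time passes only in rows, so rows that repeat a pose let the fingers close, or fill a call up. It gives the time, the measured TCP pose, the force and the opening at its end, in the units of the state.
- get_obs(): the state, without advancing time (a new reading comes with each control period).
- read_camera(name): name is "scene" or "top" or "wrist"; returns (picture, depth): 384x512x3 uint8, red, green, blue; 384x512 float32, m along the optical axis (not along the pixel's ray), 0 where there is no reading.
- calibration(name): a dict with "intrinsics" (3x3 intrinsics, pixels), "k1" (the pictures are not rectified: a ray, as slopes to the right and down, at radius r is drawn at 1 + k1 r^2 times it, then the intrinsics apply), "cam_to_world" (4x4, takes a point from camera to world coordinates); the wrist camera has in their place "T_tool_cam" (4x4, takes a point from camera to tool coordinates, whose origin is the TCP and whose axes are the flange's). Camera axes: x right, y up, looking along -z (the intrinsics and any distortion apply to the point x, -y, -z); pixel columns grow to the right and rows downward; lengths in m; the calibration is good to about 2 mm. A picture is of the moment at which its call begins: read the wrist's pose just before it. calibration takes no time and is no camera call.
- sign_off(): hands the job in, once; it reports no verdict.
Trained networks look in the newest picture that a camera, given by its name, has taken for a name from the list of things; names that differ only in an ending like _2 or _b are one class to them, and where a whole thing is asked for, a point or a joint stands for the part that bears it (a point fixed in the world has none). Each returns a list of dicts, best first, with "conf" (0 to 1); they miss things now and then, are a little off and sometimes report something else, mostly with a low value. They report only what shows in the picture. A call takes as long as a camera call.
- search_frame(camera, name): "uv" ([column, row] in pixels, amid what is visible of it).
- pinpoint(camera, name): "uv" ([column, row] in pixels: a listed point, or the origin of a listed thing).
The state is a dict: "time_s": time; "qpos": joint angles; "joint_velocities": joint speeds; "effort": joint torques, N m; "tool_pos": TCP position; "tool_rot": TCP orientation; "force": force on the tool from outside, world axes, zero at the start; "wrist_torque": the same for the moment, N m; "grip_width": finger opening in m.
Only numpy, scipy, OpenCV 4.12 (cv2) and the standard library are available. Lean on these libraries where they do the work, as an engineer would, in place of code of your own. Each camera call takes 0.05 s, during which the arm holds its last target. There are 200 camera calls.

TASK

Get the bottle on the labeller ready for its label: slide it gently along the rollers until its base is fully home on the end stop, leave it there, and then wind the pressure roller down onto it with the handwheel. Stop two rim divisions (12 degrees) past first touch, found by feel because the roller is never set quite the same; seen from the side, the pointer on the wheel's rim must then stand over the raised band on the far side of the scale. Don't wind on harder, as the glass may crack, and leave everything else where it is.

Things in the scene. Friction and masses are not known exactly. Their poses are not given: they have to be found in the camera images.
- machine: Bench round-bottle labeller, cream base 220 x 360 x 25 mm fixed to the table. Origin on the table under the handwheel's axis; +y runs along the two black rollers away from the end stop, +x to the far side with the column, reel at -y; z up. Rollers 30 mm thick, axes 44 mm apart 50 mm up. Scale ring 140 mm across, top 221 mm up, under the wheel: divisions every 6 degrees, raised 64 degree band.
- end_stop: Aluminium plate 64 wide, 6 thick, on end at the -y end of the rollers, from 56 to 114 mm above the table. Its pose is that of the machine's origin; use stop_face for the face.
- stop_face (a point): The point of the end stop's face where the middle of the bottle's base comes to rest, 86 mm above the table.
- bottle: Unlabelled amber 200 ml bottle lying on the two rollers, 0.28 to 0.44 kg, 54 mm body, 190 mm long, cap 30 mm across and 28 mm long. Origin at the centre of its base; its y axis runs from base to cap, along the machine's y. It starts 25 to 60 mm short of the end stop and slides along the rollers under a push of 1.5 to 4 N.
- bottle_base (a point): Centre of the bottle's base; it meets stop_face when the bottle is home.
- cap_end (a point): Centre of the flat end of the bottle's cap, 190 mm from the base; push here towards the end stop, 86 mm above the table and 61 mm above the machine's base.
- wheel (a joint): Angle of the black three-spoked handwheel (118 mm over the rim, rim top 239 mm up, upright axis), rad. Grows clockwise from above = roller goes down, 8 mm per rad. 0: pointer at the middle of the band; starts -2.4 to -1.5. Stiff: free turning takes about 5 N at the grip; each 6 to 7 N of press on the bottle adds 1 N there. Stays where left. First touch comes anywhere from -0.67 to 0.25.
- wheel_axis (a point): Point on the handwheel's axis at the height of its rim's middle, 232 mm above the table.
- grip_mid (a point): Middle of the handwheel's upright revolving grip (free to spin, 20 mm thick, from 240 to 293 mm above the table); it circles 50 mm from the wheel's axis.
- pointer (a point): Tip of the small steel pointer on the handwheel's rim, 77 mm from its axis, 221 mm above the table, hanging just outside the scale ring; far from the robot when the wheel is set.
- band_mid (a point): Middle of the raised dark band on the outside of the scale ring, on the machine's +x side; the band reaches 32 degrees to either side.
- quill: Steel spindle (24 mm) that comes down through the machine's arm with the wheel and carries the fork and the black pressure roller (34 mm across, 50 mm long, lying along y). Origin at the spindle's lower end. The roller is clamped in the fork 22.5 to 29.5 mm lower, differently each time, so this pose does not tell the touch. Past touch the press grows about 100 N per rad of wheel.
- mini: Clear miniature bottle, 34 mm across, 95 mm tall, standing on the machine's base by the control box; leave alone. Origin at its foot.
- spare_cap: Loose aluminium cap, 30 mm across, 26 mm tall, standing on the machine's base on the robot's side; leave alone. Origin at its foot.
- bottle_a: Labelled amber bottle, 54 mm across, 190 mm tall, standing on the table to the left; leave alone. Origin at its foot.
- bottle_b: Another labelled amber bottle like bottle_a, standing to the left; leave alone. Origin at its foot.
- label_roll: Spare label roll, 90 mm across, 50 mm tall, lying on the table to the right; leave alone. Origin at its underside.
- screwdriver: Black-handled screwdriver lying on the table to the left; leave alone. Origin at its underside.

How it is judged:
By the outcome, as a careful person would: the job done as asked, in the order asked, and still so for the second after the job is handed in, with the robot touching nothing.
It also fails if it takes over 72 s, if anything falls off the work surface, if the arm or the gripper's body presses on something with over 40 N, if the wrist force passes 120 N, or if a joint passes its speed limit or range.

## Working session

There is one attempt and no reset: what is moved stays moved. The work goes in short steps, Python scripts to look and compute and a tool call to move; the robot and the scene stay as the last step left them, time stands still between calls to the robot, and variables do not carry over. Pictures are saved under pics/ and viewed, about 8 in all and at most 12, crops included, and the job is handed in when it is done.

Besides the shell and the picture viewer there is one more tool, called after ">>>" as name(argument=value, ...), one argument or row to a line, values as JSON. drive_tool: Moves the arm, as the interface text tells. Its arguments: {"type":"object","properties":{"moves":{"type":"string"},"grip_force":{"type":"number"}},"required":["moves"]}

```bash
mkdir -p pics; ls; cat > h.py <<'E'
from cell import *
import numpy as np, cv2
from scipy.spatial.transform import Rotation as R
def cam(name):
    c=calibration(name)
    if 'cam_to_world' in c: return c,np.array(c['cam_to_world'])
    o=get_obs(); T=np.eye(4); T[:3,:3]=R.from_euler('xyz',o['tool_rot'],degrees=True).as_matrix(); T[:3,3]=o['tool_pos']
    return c,T@np.array(c['T_tool_cam'])
def ray(name,uv):
    c,T=cam(name); K=np.array(c['intrinsics'])
    p=cv2.undistortPoints(np.array([[uv]],float),K,np.array([c['k1'],0,0,0.]))[0,0]
    return T[:3,3],T[:3,:3]@np.array([p[0],-p[1],-1])
def atz(name,uv,z):
    o,d=ray(name,uv); return o+d*(z-o[2])/d[2]
def atdepth(name,uv,D):
    o,d=ray(name,uv); return o+d*D[int(round(uv[1])),int(round(uv[0]))]
def proj(name,P):
    c,T=cam(name); p=np.linalg.inv(T)@np.r_[P,1]; s=np.array([p[0],-p[1]])/-p[2]
    s=s*(1+c['k1']*(s@s)); K=np.array(c['intrinsics']); return (K@np.r_[s,1])[:2]
E
python3 - <<'E'
from h import *
o=get_obs(); print(o)
ims=[]
Z=dict(wheel_axis=.232,grip_mid=.2665,pointer=.221,cap_end=.086,bottle_base=.086,stop_face=.086,band_mid=None,machine=0,mini=.025,spare_cap=.025,quill=None)
for n in ['scene','top']:
    im,D=read_camera(n); ims.append(im); cv2.imwrite(f'pics/{n}0.png',im[:,:,::-1])
    print(n,cam(n)[1][:3,3].round(3))
    for k,z in Z.items():
        for r in pinpoint(n,k)[:2]:
            print(n,k,np.round(r['uv'],1),round(r['conf'],2),'z',atz(n,r['uv'],z).round(4) if z is not None else '', 'dep',atdepth(n,np.clip(r['uv'],0,[511,383]),D).round(3))
E
```

```text
pics
{'time_s': 0.0, 'qpos': array([68.87530561, 18.44002569, -4.01515936, 83.17444051,  1.29486958,
       78.54069191, -3.26003385]), 'joint_velocities': array([-0.08475604,  0.02064663,  0.01446016,  0.03842921, -0.10111908,
        0.01325107, -0.06103888]), 'effort': array([ 3.37141892e-04, -4.91291320e+01, -4.03338745e-01, -3.12522447e+01,
       -6.38079084e-02,  4.38318180e-02,  1.92982707e-04]), 'tool_pos': array([ 0.24252881, -0.60246517,  0.22145456]), 'tool_rot': array([-1.79890076e+02,  5.71027409e-03,  2.19340263e+01]), 'force': array([0.13284034, 0.18257063, 0.04096059]), 'wrist_torque': array([-0.02641692, -0.04525859, -0.02794125]), 'grip_width': 0.0870517653809948}
scene [1.399 0.06  0.781]
scene wheel_axis [258.  175.4] 0.69 z [0.5098 0.0025 0.232 ] dep [0.526 0.004 0.242]
scene grip_mid [249.8 171.4] 0.68 z [ 0.5472 -0.0179  0.2665] dep [ 0.566 -0.016  0.278]
scene pointer [282.8 172.9] 0.79 z [0.4698 0.0738 0.221 ] dep [0.107 0.079 0.002]
scene pointer [109.2 226.6] 0.42 z [ 0.7619 -0.3325  0.221 ] dep [ 0.536 -0.472  0.022]
scene cap_end [241.9 214. ] 0.72 z [ 0
[... 1095 characters left out ...]
.5026 0.4122 0.221 ] dep [0.508 0.46  0.079]
top cap_end [216.5 202.7] 0.63 z [0.4808 0.1605 0.086 ] dep [0.48  0.159 0.103]
top bottle_base [277.  194.6] 0.67 z [ 0.5135 -0.059   0.086 ] dep [ 0.507 -0.052  0.24 ]
top stop_face [275.3 194.9] 0.93 z [ 0.5123 -0.0528  0.086 ] dep [ 0.506 -0.047  0.235]
top band_mid [247.8 219.4] 0.41 z  dep [0.421 0.047 0.054]
top machine [261.6 198.3] 0.98 z [ 0.5021 -0.0035  0.    ] dep [ 0.494 -0.002  0.245]
top mini [288.8 209.3] 0.62 z [ 0.461  -0.1072  0.025 ] dep [ 0.461 -0.1    0.123]
top spare_cap [249.3 218.6] 0.58 z [0.4236 0.0421 0.025 ] dep [0.424 0.041 0.05 ]
top spare_cap [261.1 192.9] 0.23 z [ 0.5217 -0.0012  0.025 ] dep [ 0.511 -0.001  0.259]
```

View images.

```bash
python3 - <<'E'
import cv2,numpy as np
a=cv2.imread('pics/scene0.png')[120:300,150:400];b=cv2.imread('pics/top0.png')[120:300,150:400]
cv2.imwrite('pics/v1.png',np.vstack([cv2.resize(x,None,fx=2.0,fy=1.65*1,interpolation=3) for x in(a,b)]) if 0 else np.hstack([cv2.resize(x,(400,288),interpolation=2) for x in(a,b)]))
a=cv2.resize(a,(790,569),interpolation=2);cv2.imwrite('pics/v2.png',a)
E
```

```text
(no output)
```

View pics/v1.png

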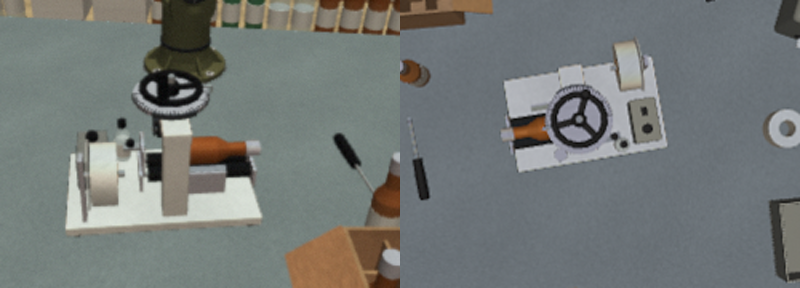

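View pics/v2.png

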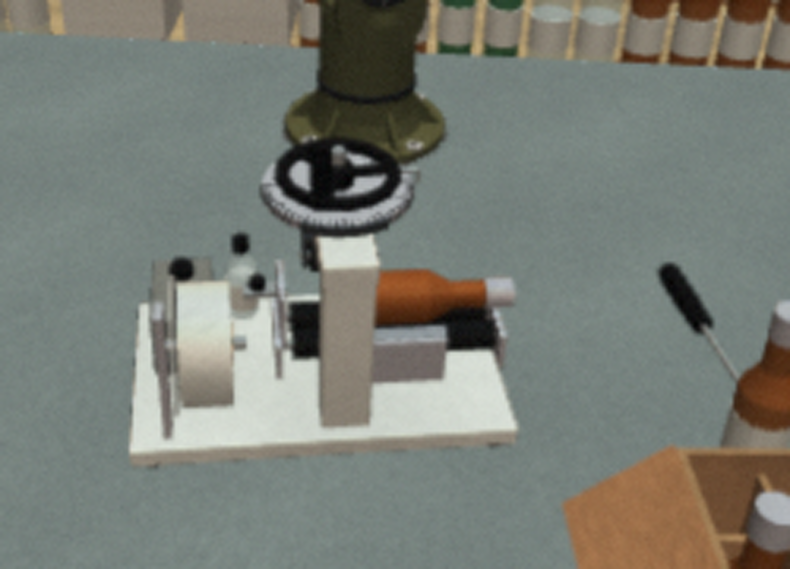

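The scene shows the wheel at v2 (340,175), the grip at (318,170), the pointer at (415,172), the bottle cap at (500,291) and the stop plate at (280,320). In the top view the machine is yawed by about 9°. I'll measure the yaw from the base outline next.

```bash
cat > a.py <<'E'
from h import *
im,D=read_camera('top')
c,T=cam('top'); K=np.array(c['intrinsics'])
v,u=np.mgrid[0:384,0:512]; uv=np.stack([u,v],-1).reshape(-1,1,2).astype(float)
p=cv2.undistortPoints(uv,K,np.array([c['k1'],0,0,0.]))[:,0]
d=D.reshape(-1); P=np.c_[p[:,0]*d,-p[:,1]*d,-d]@T[:3,:3].T+T[:3,3]
m=(d>0)&(abs(P[:,0]-.5)<.22)&(abs(P[:,1])<.26)&(P[:,2]>.015)&(P[:,2]<.035)
mask=cv2.morphologyEx(m.reshape(384,512).astype(np.uint8),cv2.MORPH_OPEN,np.ones((3,3)))
n,l,s,_=cv2.connectedComponentsWithStats(mask)
big=max(range(1,n),key=lambda i:s[i,4]); keep=np.isin(l,[i for i in range(1,n) if s[i,4]>15]).reshape(-1)
print([tuple(x) for x in s[1:]])
r=cv2.minAreaRect(P[keep,:2].astype(np.float32)*1000); print(r, 'meanz',P[keep,2].mean())
print(cv2.boxPoints(r))
# table, wheel rim and grip heights
w=(np.hypot(P[:,0]-.515,P[:,1])<.075)&(d>0)
for a,b in((.225,.245),(.245,.27),(.27,.3)):
    q=w&(P[:,2]>a)&(P[:,2]<b); print(a,b,q.sum(),P[q].mean(0) if q.any() else'', (P[q].min(0)+P[q].max(0))/2 if q.any() else '')
bt=(abs(P[:,1]-.16)<.03)&(abs(P[:,0]-.49)<.04)&(P[:,2]>.06); print('cap',P[bt].mean(0),P[bt].min(0),P[bt].max(0))
E
python3 a.py
```

```text
[(np.int32(264), np.int32(157), np.int32(47), np.int32(51), np.int32(838)), (np.int32(215), np.int32(166), np.int32(35), np.int32(28), np.int32(663)), (np.int32(310), np.int32(185), np.int32(3), np.int32(4), np.int32(12)), (np.int32(311), np.int32(191), np.int32(3), np.int32(4), np.int32(12)), (np.int32(312), np.int32(196), np.int32(3), np.int32(4), np.int32(12)), (np.int32(313), np.int32(202), np.int32(3), np.int32(4), np.int32(12)), (np.int32(293), np.int32(207), np.int32(24), np.int32(9), np.int32(125)), (np.int32(253), np.int32(209), np.int32(32), np.int32(14), np.int32(196)), (np.int32(222), np.int32(210), np.int32(29), np.int32(18), np.int32(359))]
((528.8285522460938, -17.008636474609375), (220.05465698242188, 359.5221862792969), 10.402843475341797) meanz 0.025709217037929152
[[ 388.1507   139.93022]
 [ 453.0689  -213.68233]
 [ 669.5064  -173.9475 ]
 [ 604.5882   179.66505]]
0.225 0.245 641 [ 5.04118159e-01 -4.17642490e-04  2.36690691e-01] [ 0.51021749 -0.00073487  0.2348338 ]
0.245 0.27 36 [ 5.06421773e-01 -4.63981619e-04  2.51889883e-01] [0.49918899 0.00774118 0.25486707]
0.27 0.3 32 [ 0.55345981 -0.01303659  0.29074046] [ 0.55343564 -0.0134527   0.28387977]
cap [0.48170488 0.14937356 0.08302927] [0.45076363 0.13096286 0.06027232] [0.51716729 0.17252283 0.108658  ]
```

>>> drive_tool(
  moves="0 0 -0.05 0 -1;0 0 -0.1 0 -1;0 0 -0.15 0 -1;0 0 -0.18 0 -1;0 0 -0.18 0 -1;0 0 -0.18 0 -1;0 0 -0.18 0 -1;0 0 -0.18 0 -1",
  grip_force=30,
)

```text
time_s: 2.05
tool_pos: [0.2425, -0.6025, 0.4005]
tool_rot: [-179.8, 0.0, 21.9]
force: [-0.1, 0.3, -0.4]
grip_width: 0.0311
```

>>> drive_tool(
  moves="0.04 -0.0245 0 -6.5 -1;0.08 -0.049 0 -13 -1;0.12 -0.0735 0 -19.5 -1;0.16 -0.098 0 -26 -1;0.2 -0.1225 0 -32.5 -1;0.24 -0.147 0 -39 -1;0.28 -0.1715 0 -45.5 -1;0.315 -0.196 0 -52 -1",
)

```text
time_s: 2.85
tool_pos: [0.4626, -0.3011, 0.4014]
tool_rot: [-179.9, -0.0, 74.3]
force: [1.2, -1.1, -0.8]
grip_width: 0.0005
```

>>> drive_tool(
  moves="0.045 -0.0115 0 -3.5 -1;0.09 -0.023 0 -7 -1;0.14 -0.0355 0 -10.5 -1;0.185 -0.047 0 -14 -1;0.23 -0.0585 0 -17.5 -1;0.28 -0.071 0 -21 -1;0.325 -0.0825 0 -24.5 -1;0.37 -0.094 0 -26.5 -1",
)

```text
time_s: 3.65
tool_pos: [0.473, 0.0801, 0.4016]
tool_rot: [-179.9, 0.0, 100.6]
force: [0.6, 0.0, 1.0]
grip_width: 0.0003
```

>>> drive_tool(
  moves="0.045 0.01 0 0 -1;0.09 0.02 0 0 -1;0.113 0.024 0 0 -1;0.113 0.024 0.05 0 -1;0.113 0.024 0.1 0 -1;0.113 0.024 0.15 0 -1;0.113 0.024 0.2 0 -1;0.113 0.024 0.24 0 -1",
)

```text
time_s: 4.45
tool_pos: [0.475, 0.1925, 0.1588]
tool_rot: [-179.8, 0.1, 100.4]
force: [-0.2, -0.1, 1.1]
grip_width: 0.0008
```

```bash
python3 - <<'E'
from h import *
o=get_obs(); print(o['tool_pos'],o['tool_rot'],o['force'])
ims=[]
for n in ['wrist','top','scene']:
    im,D=read_camera(n); ims.append(im)
    for k in ['cap_end']:
        for r in pinpoint(n,k)[:2]: print(n,k,np.round(r['uv'],1),round(r['conf'],2),atz(n,r['uv'],.086).round(4))
    print(n,'tip',proj(n,o['tool_pos']).round(1))
a,b,c=ims
s=c[150:270,190:350]
cv2.imwrite('pics/v3.png',np.hstack([cv2.resize(a,(400,300)),cv2.resize(s,(400,300),interpolation=2)])[:,:,::-1])
E
```

```text
[0.47501821 0.19249513 0.15879551] [-1.79804241e+02  6.34640990e-02  1.00438535e+02] [-0.17318184 -0.1492389   1.07133365]
wrist cap_end [249.9 219.8] 0.94 [0.472  0.1724 0.086 ]
wrist tip [259.1 239. ]
top cap_end [214.5 203.8] 0.83 [0.4767 0.1677 0.086 ]
top tip [204.7 203.8]
scene cap_end [312.1 209.9] 0.69 [0.4632 0.1746 0.086 ]
scene tip [320.7 193.5]
```

View pics/v3.png

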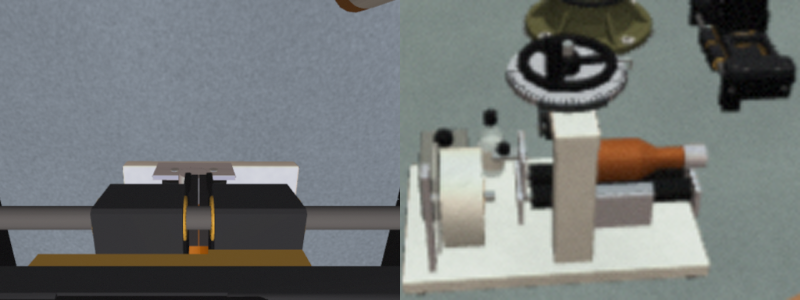

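The wrist view shows the closed fingers centred at about (199,190), with the cap just behind them towards the stop at (199,217) and clear. The scene view shows the cap at (695,155), free of obstacles. Lowering now.

>>> drive_tool(
  moves="0.003 -0.004 0.02 0 -1;0.003 -0.004 0.04 0 -1;0.003 -0.004 0.06 0 -1;0.003 -0.004 0.07 0 -1;0.003 -0.004 0.075 0 -1;0.003 -0.004 0.079 0 -1;0.003 -0.004 0.079 0 -1;0.003 -0.004 0.079 0 -1",
)

```text
time_s: 5.55
tool_pos: [0.4731, 0.196, 0.0843]
tool_rot: [179.9, 0.0, 100.4]
force: [-0.1, -0.2, 0.2]
grip_width: 0.0005
```

>>> drive_tool(
  moves="-0.001 0 0 0 -1;-0.002 0 0 0 -1;-0.003 0 0 0 -1;-0.004 0 0 0 -1;-0.005 0 0 0 -1;-0.006 0 0 0 -1;-0.007 0 0 0 -1;-0.008 0 0 0 -1",
)

```text
time_s: 6.35
tool_pos: [0.4739, 0.1878, 0.0835]
tool_rot: [-180.0, 0.0, 100.4]
force: [-0.7, -0.6, -0.6]
grip_width: 0.0003
```

>>> drive_tool(
  moves="-0.001 0 0 0 -1;-0.002 0 0 0 -1;-0.003 0 0 0 -1;-0.004 0 0 0 -1;-0.005 0 0 0 -1;-0.006 0 0 0 -1;-0.007 0 0 0 -1;-0.008 0 0 0 -1",
)

```text
time_s: 7.15
tool_pos: [0.4753, 0.1804, 0.0836]
tool_rot: [180.0, -0.0, 100.5]
force: [-0.3, 2.7, -0.1]
grip_width: 0.0005
```

>>> drive_tool(
  moves="-0.001 0 0 0 -1;-0.002 0 0 0 -1;-0.003 0 0 0 -1;-0.004 0 0 0 -1;-0.005 0 0 0 -1;-0.006 0 0 0 -1;-0.007 0 0 0 -1;-0.008 0 0 0 -1",
)

```text
time_s: 7.95
tool_pos: [0.4769, 0.1721, 0.0835]
tool_rot: [180.0, 0.0, 100.4]
force: [-1.5, 2.0, -0.0]
grip_width: 0.0003
```

>>> drive_tool(
  moves="-0.001 0 0 0 -1;-0.002 0 0 0 -1;-0.003 0 0 0 -1;-0.004 0 0 0 -1;-0.005 0 0 0 -1;-0.006 0 0 0 -1;-0.007 0 0 0 -1;-0.008 0 0 0 -1",
)

```text
time_s: 8.75
tool_pos: [0.4783, 0.1642, 0.0835]
tool_rot: [-180.0, 0.0, 100.4]
force: [-1.0, 3.9, -0.2]
grip_width: 0.0004
```

>>> drive_tool(
  moves="-0.001 0 0 0 -1;-0.002 0 0 0 -1;-0.003 0 0 0 -1;-0.004 0 0 0 -1;-0.005 0 0 0 -1;-0.006 0 0 0 -1;-0.006 0 0 0 -1;-0.006 0 0 0 -1",
)

```text
time_s: 9.55
tool_pos: [0.4795, 0.1581, 0.0835]
tool_rot: [-180.0, 0.0, 100.4]
force: [0.1, 2.7, 1.6]
grip_width: 0.0003
```

```bash
python3 - <<'E'
from h import *
o=get_obs(); print(o['tool_pos'],o['force'])
for n in ['top','scene']:
    im,D=read_camera(n)
    for k in ['stop_face','bottle_base','cap_end','quill']:
        for r in pinpoint(n,k)[:2]:
            p=atz(n,r['uv'],.086); q=p[:2]-[.5125,-.001]
            print(n,k,np.round(r['uv'],1),round(r['conf'],2),p.round(4),'s',(q@[-.1805,.9836]).round(4))
cv2.imwrite('pics/v4.png',cv2.resize(im[160:250,200:320],(800,600),interpolation=2)[:,:,::-1])
E
```

```text
[0.47945122 0.15806647 0.08351938] [0.07680842 2.68399891 1.60751779]
top stop_face [279.1 195.7] 0.8 [ 0.5096 -0.0667  0.086 ] s -0.0641
top stop_face [259.8 171.4] 0.23 [0.5974 0.0049 0.086 ] s -0.0095
top bottle_base [249.8 216.1] 0.17 [0.434  0.0387 0.086 ] s 0.0532
top cap_end [223.2 202. ] 0.54 [0.4837 0.1362 0.086 ] s 0.1402
top quill [260.5 197.7] 0.63 [0.5013 0.0009 0.086 ] s 0.0039
scene stop_face [238.2 211.8] 0.68 [ 0.4979 -0.058   0.086 ] s -0.0534
scene bottle_base [247.5 218.9] 0.64 [ 0.5305 -0.0252  0.086 ] s -0.027
scene cap_end [302.7 211.9] 0.77 [0.4769 0.1446 0.086 ] s 0.1496
scene quill [255.5 191.5] 0.42 [ 0.3788 -0.0132  0.086 ] s 0.0121
scene quill [257.5 173.4] 0.33 [ 0.2597 -0.0157  0.086 ] s 0.0312
```

View pics/v4.png

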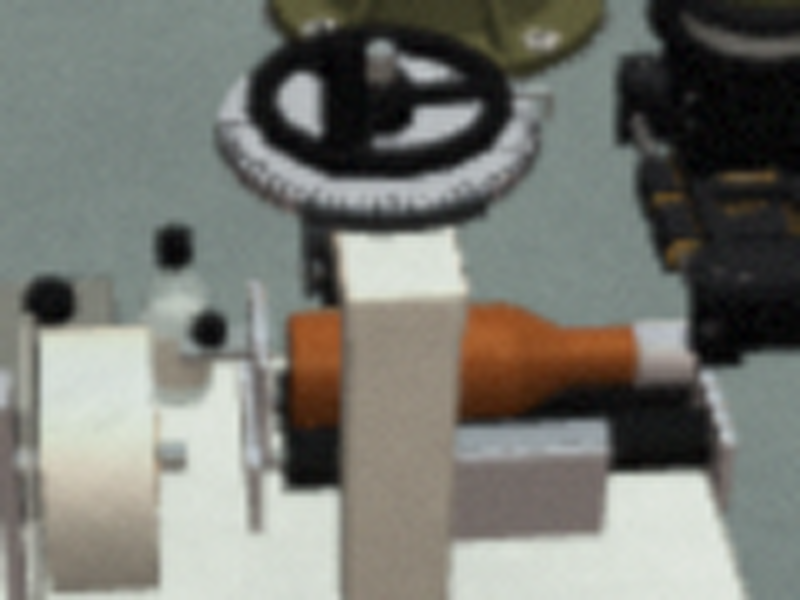

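The bottle base is at x≈290 and the stop face at ≈265. At 2.1 px/mm that leaves a gap of about 10–13 mm.

>>> drive_tool(
  moves="-0.001 0 0 0 -1;-0.002 0 0 0 -1;-0.003 0 0 0 -1;-0.004 0 0 0 -1;-0.005 0 0 0 -1;-0.006 0 0 0 -1;-0.007 0 0 0 -1;-0.008 0 0 0 -1",
)

```text
time_s: 10.85
tool_pos: [0.4808, 0.1504, 0.0835]
tool_rot: [-180.0, 0.0, 100.4]
force: [-0.7, 3.7, 1.1]
grip_width: 0.0008
```

>>> drive_tool(
  moves="-0.0004 0 0 0 -1;-0.0008 0 0 0 -1;-0.0012 0 0 0 -1;-0.0016 0 0 0 -1;-0.002 0 0 0 -1;-0.0024 0 0 0 -1;-0.0027 0 0 0 -1;-0.003 0 0 0 -1",
)

```text
time_s: 11.65
tool_pos: [0.4813, 0.1478, 0.0835]
tool_rot: [180.0, -0.0, 100.4]
force: [-1.1, 4.0, 0.3]
grip_width: 0.0007
```

>>> drive_tool(
  moves="-0.0003 0 0 0 -1;-0.0006 0 0 0 -1;-0.0009 0 0 0 -1;-0.0012 0 0 0 -1;-0.0015 0 0 0 -1;-0.0017 0 0 0 -1;-0.0019 0 0 0 -1;-0.002 0 0 0 -1",
)

```text
time_s: 12.45
tool_pos: [0.4813, 0.1478, 0.0836]
tool_rot: [180.0, -0.2, 100.5]
force: [-1.0, 8.1, -1.3]
grip_width: 0.0004
```

>>> drive_tool(
  moves="-0.0003 0 0 0 -1;-0.0006 0 0 0 -1;-0.0009 0 0 0 -1;-0.0012 0 0 0 -1;-0.0015 0 0 0 -1;-0.0017 0 0 0 -1;-0.0019 0 0 0 -1;-0.002 0 0 0 -1",
)

```text
time_s: 13.25
tool_pos: [0.4813, 0.1477, 0.0836]
tool_rot: [180.0, -0.3, 100.6]
force: [-1.6, 11.6, -0.3]
grip_width: 0.0005
```

>>> drive_tool(
  moves="-0.0002 0 0 0 -1;-0.0004 0 0 0 -1;-0.0006 0 0 0 -1;-0.0008 0 0 0 -1;-0.001 0 0 0 -1;-0.0012 0 0 0 -1;-0.0014 0 0 0 -1;-0.0015 0 0 0 -1",
)

```text
time_s: 14.05
tool_pos: [0.4813, 0.1477, 0.0837]
tool_rot: [180.0, -0.4, 100.6]
force: [-2.6, 14.6, -1.1]
grip_width: 0.0003
```

The force climbs to 14.6 N and the tool doesn't move, so the bottle is home. Backing off.

>>> drive_tool(
  moves="0.002 0 0 0 -1;0.004 0 0 0 -1;0.006 0 0 0 -1;0.012 0 0 0 -1;0.025 0 0 0 -1;0.045 0 0 0 -1;0.045 0 -0.03 0 -1;0.045 0 -0.07 0 -1",
)

```text
time_s: 14.85
tool_pos: [0.4725, 0.1851, 0.1523]
tool_rot: [-179.7, 0.1, 100.5]
force: [0.3, 0.1, 0.9]
grip_width: 0.0005
```

>>> drive_tool(
  moves="0 0 -0.05 0 -1;0 0 -0.1 0 -0.5;0 0 -0.15 0 -0.5;0 0 -0.2 0 -0.1;0 0 -0.25 0 -0.1;0 0 -0.27 0 -0.1;0 0 -0.27 0 -0.1;0 0 -0.27 0 -0.1",
)

```text
time_s: 15.65
tool_pos: [0.4744, 0.1855, 0.423]
tool_rot: [-180.0, 0.1, 100.4]
force: [-0.2, 0.2, -0.0]
grip_width: 0.038
```

```bash
python3 - <<'E'
from h import *
o=get_obs(); print(o['tool_pos'],o['tool_rot'],o['force'],o['grip_width'])
for n,Z in [('top',dict(wheel_axis=.232,grip_mid=.2665,pointer=.221,cap_end=.086)),('scene',dict(wheel_axis=.232,grip_mid=.2665,pointer=.221,cap_end=.086,stop_face=.086,bottle_base=.086))]:
    im,D=read_camera(n)
    for k,z in Z.items():
        for r in pinpoint(n,k)[:1]:
            p=atz(n,r['uv'],z); print(n,k,np.round(r['uv'],1),round(r['conf'],2),p.round(4))
cv2.imwrite('pics/v5.png',cv2.resize(im[160:250,200:320],(800,600),interpolation=2)[:,:,::-1])
E
```

```text
[0.47438635 0.18550869 0.42303715] [-1.79973201e+02  7.64812527e-02  1.00353695e+02] [-0.22331707  0.21030754 -0.03632053] 0.0379625771611622
top wheel_axis [263.7 192.7] 0.93 [ 0.5127 -0.009   0.232 ]
top grip_mid [225.2 203.2] 0.67 [0.4761 0.1121 0.2665]
top pointer [239.9 198.1] 0.76 [0.4943 0.0685 0.221 ]
top cap_end [223.3 201.6] 0.65 [0.4851 0.1359 0.086 ]
scene wheel_axis [257. 174.] 0.76 [ 0.5024 -0.001   0.232 ]
scene grip_mid [250.  173.8] 0.58 [ 0.5598 -0.0162  0.2665]
scene pointer [285.8 174.8] 0.58 [0.4797 0.0829 0.221 ]
scene cap_end [299.3 210.3] 0.76 [0.4697 0.134  0.086 ]
scene stop_face [237.9 214.9] 0.87 [ 0.5138 -0.0569  0.086 ]
scene bottle_base [242.7 215.5] 0.62 [ 0.5152 -0.0417  0.086 ]
```

View pics/v5.png

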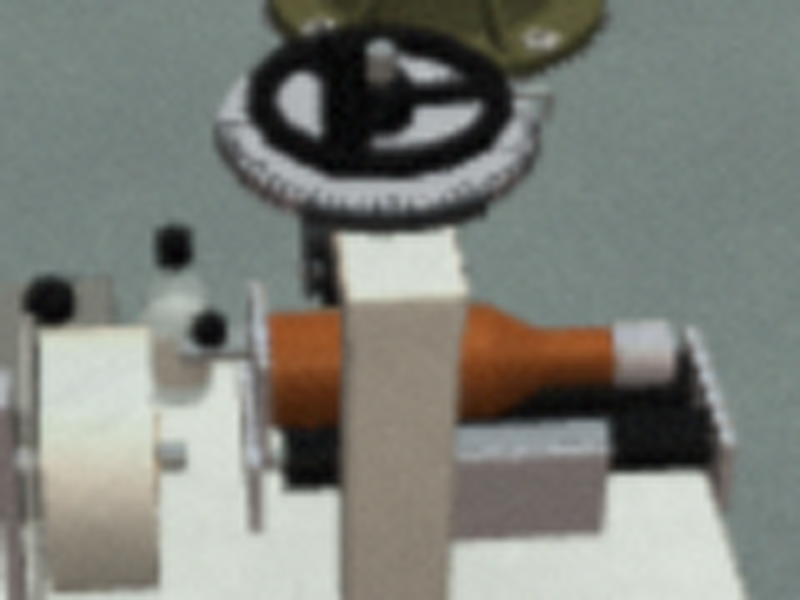

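The bottle base now sits flush against the stop plate (x≈268), and the wheel, pointer and everything else haven't moved. Moving over the grip.

>>> drive_tool(
  moves="-0.03 0.006 0 8.5 -0.1;-0.06 0.012 0 17 -0.1;-0.09 0.019 0 25.5 -0.1;-0.12 0.025 0 34 -0.1;-0.15 0.032 0 42.5 -0.1;-0.18 0.038 0 51 -0.1;-0.211 0.044 0 59.5 -0.1;-0.211 0.044 0 68 -0.1",
)

```text
time_s: 17.05
tool_pos: [0.5569, -0.0194, 0.4222]
tool_rot: [180.0, 0.1, 31.6]
force: [0.1, -1.0, 0.0]
grip_width: 0.0389
```

```bash
cat > w.py <<'E'
from h import *
import sys
o=get_obs(); print(o['tool_pos'].round(4),o['tool_rot'].round(2),o['force'].round(2),o['grip_width'])
im,D=read_camera('wrist')
for k,z in dict(wheel_axis=.232,grip_mid=.2665,pointer=.221,band_mid=.215).items():
    for r in pinpoint('wrist',k)[:2]:
        p=atz('wrist',r['uv'],z); print(k,np.round(r['uv'],1),round(r['conf'],2),p.round(4),'dep',atdepth('wrist',np.clip(r['uv'],0,[511,383]),D).round(4))
c,T=cam('wrist'); v,u=np.mgrid[0:384,0:512]; uv=np.stack([u,v],-1).reshape(-1,1,2).astype(float)
p=cv2.undistortPoints(uv,np.array(c['intrinsics']),np.array([c['k1'],0,0,0.]))[:,0]; d=D.reshape(-1)
P=np.c_[p[:,0]*d,-p[:,1]*d,-d]@T[:3,:3].T+T[:3,3]
q=(d>0)&(P[:,2]>.28)&(P[:,2]<.298)&(np.hypot(P[:,0]-.513,P[:,1])<.075)
print('griptop',q.sum(), P[q].mean(0).round(4) if q.any() else '',cv2.minEnclosingCircle(P[q,:2].astype(np.float32)) if q.any() else '')
q=(d>0)&(P[:,2]>.231)&(P[:,2]<.245)&(np.hypot(P[:,0]-.513,P[:,1])>.045)&(np.hypot(P[:,0]-.513,P[:,1])<.068)
x=P[q,:2]; A=np.c_[2*x,np.ones(len(x))]; s=np.linalg.lstsq(A,(x**2).sum(1),rcond=None)[0]; print('rimfit',q.sum(),s[:2],np.sqrt(s[2]+s[:2]@s[:2]))
q=(d>0)&(np.hypot(P[:,0]-.513,P[:,1])<.02); print('hub', P[q,2].max() if q.any() else '')
cv2.imwrite(sys.argv[1],im[:,:,::-1])
E
python3 w.py pics/v6.png
```

```text
[ 0.5569 -0.0194  0.4222] [1.7998e+02 1.2000e-01 3.1590e+01] [ 0.11 -0.98  0.01] 0.03894644361226675
wheel_axis [217.7 194.2] 0.86 [ 5.039e-01 -1.000e-04  2.320e-01] dep [0.5105 0.0014 0.2518]
grip_mid [249.5 170.7] 0.94 [ 0.5534 -0.0105  0.2665] dep [ 0.5591 -0.0072  0.2931]
pointer [152.3 175.6] 0.87 [0.4784 0.0752 0.221 ] dep [0.4828 0.0738 0.2322]
band_mid [240.1 131.7] 0.55 [0.5744 0.0171 0.215 ] dep [0.5753 0.0173 0.2218]
band_mid [256.7 175.1] 0.19 [ 0.5423 -0.0258  0.215 ] dep [ 0.5475 -0.0222  0.2396]
griptop 366 [ 0.5542 -0.0054  0.2916] ((0.5528063774108887, -0.006245721597224474), 0.009921920485794544)
rimfit 2577 [0.50720974 0.00356417] 0.052275829163658465
hub 0.47383171029749904
```

View pics/v6.png

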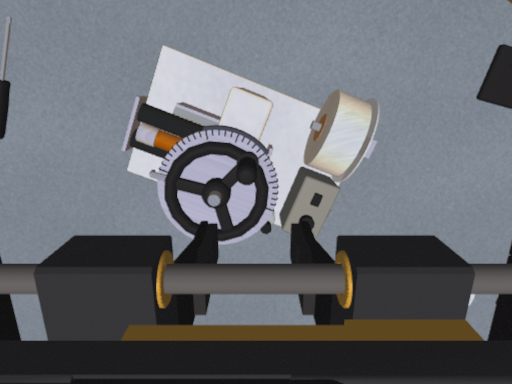

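The wrist view shows the wheel hub at (214,197), the grip knob at (247,172), the pointer near (152,175) and the fingers at (210,228) and (300,228). Descending to look again from nearer.

>>> drive_tool(
  moves="0.002 -0.009 0.03 0 -0.1;0.002 -0.009 0.06 0 -0.1;0.002 -0.009 0.085 0 -0.1;0.002 -0.009 0.1 0 -0.1;0.002 -0.009 0.1 0 -0.1;0.002 -0.009 0.1 0 -0.1;0.002 -0.009 0.1 0 -0.1;0.002 -0.009 0.1 0 -0.1",
)

```text
time_s: 18.1
tool_pos: [0.5532, -0.0043, 0.3249]
tool_rot: [179.9, -0.1, 32.5]
force: [0.0, 0.2, 0.1]
grip_width: 0.0392
```

```bash
python3 w.py pics/v7.png
```

```text
[ 0.5532 -0.0043  0.3249] [ 1.7992e+02 -1.0000e-01  3.2460e+01] [0.03 0.19 0.13] 0.039181081045081965
wheel_axis [219.5 234.5] 0.78 [ 0.5043 -0.0024  0.232 ] dep [ 5.104e-01 -3.000e-04  2.454e-01]
grip_mid [263.5 212.1] 0.93 [ 0.5517 -0.0146  0.2665] dep [ 0.559  -0.0091  0.2903]
pointer [133.6 204.3] 0.85 [0.4841 0.0723 0.221 ] dep [0.4879 0.0713 0.2286]
band_mid [251.4 155.9] 0.84 [0.5725 0.0093 0.215 ] dep [0.5733 0.0098 0.2198]
griptop 719 [ 0.5551 -0.0126  0.289 ] ((0.5535302758216858, -0.013828098773956299), 0.009852467104792595)
rimfit 2484 [ 0.51007735 -0.00093468] 0.051342605296725345
hub 0.3761063309629159
```

View pics/v7.png

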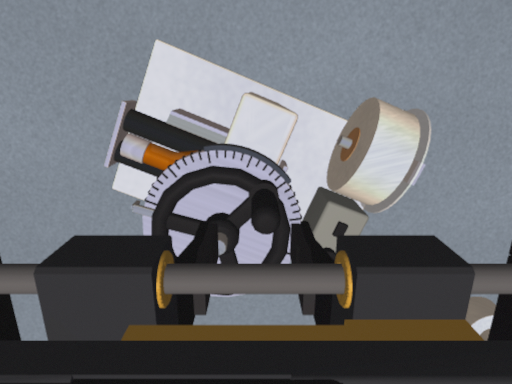

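The nearer view puts the grip at (263,210) and the hub at (219,235). The wrist and top cameras agree on the grip at (0.5535, -0.0136). Descending to grasp it.

>>> drive_tool(
  moves="-0.004 0.009 0.01 0 -0.1;-0.004 0.009 0.02 0 -0.1;-0.004 0.009 0.035 0 -0.1;-0.004 0.009 0.05 0 -0.1;-0.004 0.009 0.065 0 -0.1;-0.004 0.009 0.073 0 -0.1;-0.004 0.009 0.073 0 -0.1;-0.004 0.009 0.073 0 -0.1",
)

```text
time_s: 19.15
tool_pos: [0.5542, -0.014, 0.2507]
tool_rot: [180.0, -0.0, 32.4]
force: [-0.4, 0.6, 0.8]
grip_width: 0.0391
```

>>> drive_tool(
  moves="0 0 0 0 -0.5;0 0 0 0 -1;0 0 0 0 -1;0 0 0 0 -1;0 0 0 0 -1;0 0 0 0 -1;0 0 0 0 -1;0 0 0 0 -1",
  grip_force=20,
)

```text
time_s: 19.95
tool_pos: [0.5537, -0.0132, 0.2509]
tool_rot: [-179.9, -0.0, 32.5]
force: [-3.9, 3.0, 4.8]
grip_width: 0.0191
```

```bash
python3 w.py pics/v8.png; python3 - <<'E'
from h import *
print(get_obs()['qpos'])
im,D=read_camera('top')
for k,z in dict(wheel_axis=.232,pointer=.221).items():
    for r in pinpoint('top',k)[:1]: print(k,r,atz('top',r['uv'],z))
E
```

```text
[ 0.5537 -0.0132  0.2509] [-179.95   -0.     32.48] [-3.87  2.96  4.83] 0.01908950453994445
grip_mid [254.6 252.6] 0.78 [ 0.5548 -0.0141  0.2665] dep [ 0.5626 -0.009   0.2841]
pointer [ 79.9 236.5] 0.84 [0.4841 0.0729 0.221 ] dep [0.4863 0.0722 0.2241]
griptop 1297 [ 0.5611 -0.0094  0.2868] ((0.5609134435653687, -0.009644494391977787), 0.020952211692929268)
rimfit 3138 [ 5.11425062e-01 -4.21897160e-04] 0.050585453837469534
hub 0.2221901227694767
[ 33.79223955   8.75928434 -38.80597715  93.43766803   5.51652936
  79.78746784 -63.18489474]
wheel_axis {'uv': [261.0, 193.8], 'conf': 0.66} [ 5.08949876e-01 -3.20255096e-04  2.32000000e-01]
pointer {'uv': [239.8, 199.1], 'conf': 0.55} [0.49104254 0.06881637 0.221     ]
```

```bash
cat > arc.py <<'E'
# usage: arc.py Ax Ay r dphi_per_call ncalls ; state in c.txt: cmd x y
import sys,numpy as np
Ax,Ay,r,dp=map(float,sys.argv[1:5]); n=int(sys.argv[5])
A=np.array([Ax,Ay]); C=np.loadtxt('c.txt'); t=np.radians(32.4)
M=np.array([[np.cos(t),np.sin(t)],[np.sin(t),-np.cos(t)]])
ph0=np.arctan2(*(C-A)[::-1]); r0=np.hypot(*(C-A))
for c in range(n):
    rows=[]
    for i in range(1,9):
        f=c*8+i; ph=ph0-np.radians(dp*f/8); rr=r0+(r-r0)*min(1,f/8)
        rows.append(np.round(M@(A+rr*np.array([np.cos(ph),np.sin(ph)])-C),4))
    print(';'.join(f'{x:g} {y:g} 0 0 -1' for x,y in rows))
    C=C+M.T@rows[-1]
    print('  end cmd',C.round(4),'phi',np.degrees(ph).round(1)); open('c.txt','w').write('%f %f'%tuple(C))
E
echo 0.5542 -0.0140 > c.txt; python3 arc.py .508 -.001 .05 12 4
```

```text
-0.0008 0.001 0 0 -1;-0.0016 0.002 0 0 -1;-0.0024 0.003 0 0 -1;-0.0033 0.004 0 0 -1;-0.0042 0.0049 0 0 -1;-0.0052 0.0058 0 0 -1;-0.0061 0.0067 0 0 -1;-0.0071 0.0076 0 0 -1
  end cmd [ 0.5523 -0.0242] phi -27.7
-0.0012 0.0007 0 0 -1;-0.0023 0.0013 0 0 -1;-0.0035 0.0018 0 0 -1;-0.0047 0.0024 0 0 -1;-0.0059 0.0029 0 0 -1;-0.0071 0.0034 0 0 -1;-0.0083 0.0038 0 0 -1;-0.0096 0.0043 0 0 -1
  end cmd [ 0.5465 -0.033 ] phi -39.7
-0.0012 0.0003 0 0 -1;-0.0025 0.0007 0 0 -1;-0.0038 0.001 0 0 -1;-0.005 0.0013 0 0 -1;-0.0063 0.0015 0 0 -1;-0.0076 0.0018 0 0 -1;-0.0089 0.002 0 0 -1;-0.0102 0.0021 0 0 -1
  end cmd [ 0.539  -0.0402] phi -51.7
-0.0013 0.0001 0 0 -1;-0.0026 0.0002 0 0 -1;-0.0039 0.0003 0 0 -1;-0.0052 0.0003 0 0 -1;-0.0066 0.0002 0 0 -1;-0.0079 0.0002 0 0 -1;-0.0092 0.0001 0 0 -1;-0.0105 -0 0 0 -1
  end cmd [ 0.5301 -0.0459] phi -63.7
```

>>> drive_tool(
  moves="-0.0008 0.001 0 0 -1;-0.0016 0.002 0 0 -1;-0.0024 0.003 0 0 -1;-0.0033 0.004 0 0 -1;-0.0042 0.0049 0 0 -1;-0.0052 0.0058 0 0 -1;-0.0061 0.0067 0 0 -1;-0.0071 0.0076 0 0 -1",
  grip_force=35,
)

```text
time_s: 21.15
tool_pos: [0.5514, -0.0205, 0.2509]
tool_rot: [-179.7, -0.1, 32.6]
force: [-4.6, 8.6, 5.8]
grip_width: 0.0188
```

>>> drive_tool(
  moves="-0.0012 0.0007 0 0 -1;-0.0023 0.0013 0 0 -1;-0.0035 0.0018 0 0 -1;-0.0047 0.0024 0 0 -1;-0.0059 0.0029 0 0 -1;-0.0071 0.0034 0 0 -1;-0.0083 0.0038 0 0 -1;-0.0096 0.0043 0 0 -1",
)

```text
time_s: 21.95
tool_pos: [0.5467, -0.0293, 0.2509]
tool_rot: [-179.8, -0.2, 32.6]
force: [-1.1, 8.3, 3.7]
grip_width: 0.0192
```

>>> drive_tool(
  moves="-0.0012 0.0003 0 0 -1;-0.0025 0.0007 0 0 -1;-0.0038 0.001 0 0 -1;-0.005 0.0013 0 0 -1;-0.0063 0.0015 0 0 -1;-0.0076 0.0018 0 0 -1;-0.0089 0.002 0 0 -1;-0.0102 0.0021 0 0 -1",
)

```text
time_s: 22.75
tool_pos: [0.5401, -0.0372, 0.251]
tool_rot: [-179.9, -0.3, 32.6]
force: [1.0, 8.0, 1.5]
grip_width: 0.0192
```

```bash
echo 0.5390 -0.0402 > c.txt; python3 arc.py .505 -.0013 .05 9 2;  python3 arc.py .505 -.0013 .05 3 6
cat > an.py <<'E'
import numpy as np,sys
C=np.array([.505,-.0013])
for l in open('log.txt'):
    x,y,fx,fy=map(float,l.split()); q=np.array([x,y])-C; ph=np.arctan2(q[1],q[0])
    print('turned %.2f r %.2f tang %.2f rad %.2f'%(-13.7-np.degrees(ph),1e3*np.hypot(*q),-(fx*np.sin(ph)-fy*np.cos(ph)),fx*np.cos(ph)+fy*np.sin(ph)))
E
```

```text
-0.001 -0.0001 0 0 -1;-0.0021 -0.0001 0 0 -1;-0.0031 -0.0002 0 0 -1;-0.0041 -0.0004 0 0 -1;-0.0051 -0.0005 0 0 -1;-0.0061 -0.0007 0 0 -1;-0.0071 -0.0009 0 0 -1;-0.0081 -0.0011 0 0 -1
  end cmd [ 0.5316 -0.0436] phi -57.8
-0.001 0 0 0 -1;-0.0019 -0 0 0 -1;-0.0029 -0.0001 0 0 -1;-0.0039 -0.0001 0 0 -1;-0.0049 -0.0002 0 0 -1;-0.0059 -0.0003 0 0 -1;-0.0068 -0.0005 0 0 -1;-0.0078 -0.0006 0 0 -1
  end cmd [ 0.5247 -0.0473] phi -66.8
-0.0003 -0.0001 0 0 -1;-0.0006 -0.0001 0 0 -1;-0.001 -0.0002 0 0 -1;-0.0013 -0.0002 0 0 -1;-0.0016 -0.0003 0 0 -1;-0.0019 -0.0004 0 0 -1;-0.0023 -0.0004 0 0 -1;-0.0026 -0.0005 0 0 -1
  end cmd [ 0.5222 -0.0483] phi -69.8
-0.0003 -0.0001 0 0 -1;-0.0006 -0.0001 0 0 -1;-0.0009 -0.0002 0 0 -1;-0.0012 -0.0003 0 0 -1;-0.0016 -0.0004 0 0 -1;-0.0019 -0.0005 0 0 -1;-0.0022 -0.0005 0 0 -1;-0.0025 -0.0006 0 0 -1
  end cmd [ 0.5198 -0.0491] phi -72.8
-0.0003 -0.0001 0 0 -1;-0.0006 -0.0002 0 0 -1;-0.001 -0.0003 0 0 -1;-0.0013 -0.0004 0 0 -1;-0.0016 -0.0005 0 0 -1;-0.0019 -0.0006 0 0 -1;-0.0022 -0.0007 0 0 -1;-0.0025 -0.0008 0 0 -1
  end cmd [ 0.5172 -0.0498] phi -75.8
-0.0003 -0.0001 0 0 -1;-0.0006 -0.0002 0 0 -1;-0.0009 -0.0003 0 0 -1;-0.0013 -0.0004 0 0 -1;-0.0016 -0.0005 0 0 -1;-0.0019 -0.0006 0 0 -1;-0.0022 -0.0007 0 0 -1;-0.0025 -0.0009 0 0 -1
  end cmd [ 0.5146 -0.0503] phi -78.8
-0.0003 -0.0001 0 0 -1;-0.0006 -0.0002 0 0 -1;-0.0009 -0.0003 0 0 -1;-0.0012 -0.0005 0 0 -1;-0.0015 -0.0006 0 0 -1;-0.0018 -0.0007 0 0 -1;-0.0021 -0.0008 0 0 -1;-0.0024 -0.001 0 0 -1
  end cmd [ 0.5121 -0.0508] phi -81.8
-0.0003 -0.0001 0 0 -1;-0.0006 -0.0002 0 0 -1;-0.0009 -0.0004 0 0 -1;-0.0012 -0.0005 0 0 -1;-0.0015 -0.0007 0 0 -1;-0.0018 -0.0008 0 0 -1;-0.0021 -0.001 0 0 -1;-0.0024 -0.0011 0 0 -1
  end cmd [ 0.5095 -0.0511] phi -84.8
```

>>> drive_tool(
  moves="-0.001 -0.0001 0 0 -1;-0.0021 -0.0001 0 0 -1;-0.0031 -0.0002 0 0 -1;-0.0041 -0.0004 0 0 -1;-0.0051 -0.0005 0 0 -1;-0.0061 -0.0007 0 0 -1;-0.0071 -0.0009 0 0 -1;-0.0081 -0.0011 0 0 -1",
)

```text
time_s: 23.55
tool_pos: [0.5337, -0.0425, 0.251]
tool_rot: [179.9, -0.3, 32.5]
force: [4.4, 4.6, -0.2]
grip_width: 0.0189
```

>>> drive_tool(
  moves="-0.001 0 0 0 -1;-0.0019 0 0 0 -1;-0.0029 -0.0001 0 0 -1;-0.0039 -0.0001 0 0 -1;-0.0049 -0.0002 0 0 -1;-0.0059 -0.0003 0 0 -1;-0.0068 -0.0005 0 0 -1;-0.0078 -0.0006 0 0 -1",
)

```text
time_s: 24.35
tool_pos: [0.5269, -0.0465, 0.251]
tool_rot: [179.9, -0.3, 32.5]
force: [4.1, 3.6, 0.9]
grip_width: 0.0192
```

>>> drive_tool(
  moves="-0.0003 -0.0001 0 0 -1;-0.0006 -0.0001 0 0 -1;-0.001 -0.0002 0 0 -1;-0.0013 -0.0002 0 0 -1;-0.0016 -0.0003 0 0 -1;-0.0019 -0.0004 0 0 -1;-0.0023 -0.0004 0 0 -1;-0.0026 -0.0005 0 0 -1",
)

```text
time_s: 25.15
tool_pos: [0.5245, -0.0476, 0.251]
tool_rot: [179.9, -0.3, 32.5]
force: [4.3, 3.8, -0.3]
grip_width: 0.0188
```

>>> drive_tool(
  moves="-0.0003 -0.0001 0 0 -1;-0.0006 -0.0001 0 0 -1;-0.0009 -0.0002 0 0 -1;-0.0012 -0.0003 0 0 -1;-0.0016 -0.0004 0 0 -1;-0.0019 -0.0005 0 0 -1;-0.0022 -0.0005 0 0 -1;-0.0025 -0.0006 0 0 -1",
)

```text
time_s: 25.95
tool_pos: [0.5221, -0.0485, 0.251]
tool_rot: [179.9, -0.3, 32.5]
force: [5.0, 3.1, -0.4]
grip_width: 0.0191
```

>>> drive_tool(
  moves="-0.0003 -0.0001 0 0 -1;-0.0006 -0.0002 0 0 -1;-0.001 -0.0003 0 0 -1;-0.0013 -0.0004 0 0 -1;-0.0016 -0.0005 0 0 -1;-0.0019 -0.0006 0 0 -1;-0.0022 -0.0007 0 0 -1;-0.0025 -0.0008 0 0 -1",
)

```text
time_s: 26.75
tool_pos: [0.5196, -0.0494, 0.251]
tool_rot: [179.9, -0.3, 32.5]
force: [5.8, 4.2, -0.1]
grip_width: 0.0191
```

```bash
cat > log.txt <<'E'
.5514 -.0205 -4.6 8.6
.5467 -.0293 -1.1 8.3
.5401 -.0372 1 8
.5337 -.0425 4.4 4.6
.5269 -.0465 4.1 3.6
.5245 -.0476 4.3 3.8
.5221 -.0485 5 3.1
.5196 -.0494 5.8 4.2
E
python3 an.py; python3 - <<'E'
from h import *
im,D=read_camera('top')
for k,z in dict(wheel_axis=.232,pointer=.221).items():
    for r in pinpoint('top',k)[:1]: print(k,r,atz('top',r['uv'],z))
im,D=read_camera('scene')
for k,z in dict(wheel_axis=.232,pointer=.221,band_mid=.215).items():
    for r in pinpoint('scene',k)[:1]: print(k,r,atz('scene',r['uv'],z))
E
```

```text
turned 8.78 r 50.22 tang 6.19 rad -7.54
turned 20.18 r 50.23 tang 6.28 rad -5.54
turned 31.95 r 50.21 tang 6.31 rad -5.02
turned 41.44 r 50.21 tang 6.24 rad -1.26
turned 50.45 r 50.23 tang 5.26 rad -1.45
turned 53.46 r 50.24 tang 5.44 rad -1.83
turned 56.39 r 50.20 tang 5.76 rad -1.21
turned 59.42 r 50.27 tang 6.77 rad -2.33
wheel_axis {'uv': [261.5, 194.3], 'conf': 0.56} [ 0.50734844 -0.00196827  0.232     ]
pointer {'uv': [244.9, 177.5], 'conf': 0.6} [0.56227038 0.05334725 0.221     ]
wheel_axis {'uv': [259.0, 174.0], 'conf': 0.78} [0.50177699 0.00482231 0.232     ]
pointer {'uv': [254.1, 239.4], 'conf': 0.22} [0.77247901 0.01410673 0.221     ]
band_mid {'uv': [259.3, 194.9], 'conf': 0.96} [0.58343646 0.01216483 0.215     ]
```

```bash
echo .5172 -.0498 > c.txt; python3 arc.py .505 -.0013 .05 2 6
```

```text
-0.0002 -0.0001 0 0 -1;-0.0004 -0.0001 0 0 -1;-0.0006 -0.0002 0 0 -1;-0.0008 -0.0003 0 0 -1;-0.001 -0.0004 0 0 -1;-0.0012 -0.0004 0 0 -1;-0.0014 -0.0005 0 0 -1;-0.0016 -0.0006 0 0 -1
  end cmd [ 0.5155 -0.0502] phi -77.9
-0.0002 -0.0001 0 0 -1;-0.0005 -0.0001 0 0 -1;-0.0007 -0.0002 0 0 -1;-0.0009 -0.0003 0 0 -1;-0.0011 -0.0004 0 0 -1;-0.0013 -0.0005 0 0 -1;-0.0015 -0.0005 0 0 -1;-0.0017 -0.0006 0 0 -1
  end cmd [ 0.5138 -0.0506] phi -79.9
-0.0002 -0.0001 0 0 -1;-0.0004 -0.0002 0 0 -1;-0.0006 -0.0003 0 0 -1;-0.0008 -0.0004 0 0 -1;-0.001 -0.0004 0 0 -1;-0.0012 -0.0005 0 0 -1;-0.0014 -0.0006 0 0 -1;-0.0016 -0.0007 0 0 -1
  end cmd [ 0.512  -0.0508] phi -81.9
-0.0002 -0.0001 0 0 -1;-0.0004 -0.0002 0 0 -1;-0.0006 -0.0003 0 0 -1;-0.0008 -0.0004 0 0 -1;-0.001 -0.0005 0 0 -1;-0.0012 -0.0006 0 0 -1;-0.0014 -0.0007 0 0 -1;-0.0016 -0.0008 0 0 -1
  end cmd [ 0.5103 -0.051 ] phi -83.9
-0.0001 -0.0001 0 0 -1;-0.0003 -0.0001 0 0 -1;-0.0005 -0.0002 0 0 -1;-0.0007 -0.0003 0 0 -1;-0.0009 -0.0004 0 0 -1;-0.0011 -0.0005 0 0 -1;-0.0013 -0.0007 0 0 -1;-0.0015 -0.0008 0 0 -1
  end cmd [ 0.5086 -0.0511] phi -85.9
-0.0002 -0.0001 0 0 -1;-0.0004 -0.0002 0 0 -1;-0.0006 -0.0003 0 0 -1;-0.0008 -0.0004 0 0 -1;-0.001 -0.0005 0 0 -1;-0.0011 -0.0006 0 0 -1;-0.0013 -0.0007 0 0 -1;-0.0015 -0.0008 0 0 -1
  end cmd [ 0.5069 -0.0513] phi -87.9
```

>>> drive_tool(
  moves="-0.0002 -0.0001 0 0 -1;-0.0004 -0.0001 0 0 -1;-0.0006 -0.0002 0 0 -1;-0.0008 -0.0003 0 0 -1;-0.001 -0.0004 0 0 -1;-0.0012 -0.0004 0 0 -1;-0.0014 -0.0005 0 0 -1;-0.0016 -0.0006 0 0 -1",
)

```text
time_s: 27.9
tool_pos: [0.518, -0.0498, 0.251]
tool_rot: [179.8, -0.3, 32.5]
force: [5.2, 2.5, -0.6]
grip_width: 0.0189
```

>>> drive_tool(
  moves="-0.0002 -0.0001 0 0 -1;-0.0005 -0.0001 0 0 -1;-0.0007 -0.0002 0 0 -1;-0.0009 -0.0003 0 0 -1;-0.0011 -0.0004 0 0 -1;-0.0013 -0.0005 0 0 -1;-0.0015 -0.0005 0 0 -1;-0.0017 -0.0006 0 0 -1",
)

```text
time_s: 28.7
tool_pos: [0.5163, -0.0503, 0.251]
tool_rot: [179.8, -0.3, 32.5]
force: [4.5, 2.6, 0.2]
grip_width: 0.019
```

>>> drive_tool(
  moves="-0.0002 -0.0001 0 0 -1;-0.0004 -0.0002 0 0 -1;-0.0006 -0.0003 0 0 -1;-0.0008 -0.0004 0 0 -1;-0.001 -0.0004 0 0 -1;-0.0012 -0.0005 0 0 -1;-0.0014 -0.0006 0 0 -1;-0.0016 -0.0007 0 0 -1",
)

```text
time_s: 29.5
tool_pos: [0.5146, -0.0506, 0.251]
tool_rot: [179.8, -0.3, 32.5]
force: [5.9, 2.0, 0.2]
grip_width: 0.019
```

```bash
cat > r.sh <<'E'
python3 - >> obs.txt <<'P'
from cell import *
o=get_obs(); print(o['time_s'],*o['tool_pos'].round(5),*o['force'].round(2),*o['effort'].round(3),*o['qpos'].round(4))
P
tail -1 obs.txt | cut -c1-60
E
chmod +x r.sh; ./r.sh
```

```text
29.5 0.51457 -0.0506 0.25101 5.92 1.99 0.25 1.699 -28.857 0.
```

>>> drive_tool(
  moves="-0.0002 -0.0001 0 0 -1;-0.0004 -0.0002 0 0 -1;-0.0006 -0.0003 0 0 -1;-0.0008 -0.0004 0 0 -1;-0.001 -0.0005 0 0 -1;-0.0012 -0.0006 0 0 -1;-0.0014 -0.0007 0 0 -1;-0.0016 -0.0008 0 0 -1",
)

```text
time_s: 30.3
tool_pos: [0.5128, -0.051, 0.251]
tool_rot: [179.8, -0.3, 32.5]
force: [5.1, 2.5, 0.1]
grip_width: 0.0189
```

```bash
./r.sh
```

```text
30.3 0.51282 -0.05096 0.25103 5.1 2.46 0.14 1.596 -28.665 0.
```

>>> drive_tool(
  moves="-0.0001 -0.0001 0 0 -1;-0.0003 -0.0001 0 0 -1;-0.0005 -0.0002 0 0 -1;-0.0007 -0.0003 0 0 -1;-0.0009 -0.0004 0 0 -1;-0.0011 -0.0005 0 0 -1;-0.0013 -0.0007 0 0 -1;-0.0015 -0.0008 0 0 -1",
)

```text
time_s: 31.1
tool_pos: [0.5111, -0.0511, 0.251]
tool_rot: [179.8, -0.3, 32.5]
force: [5.6, 3.1, -0.6]
grip_width: 0.0193
```

```bash
./r.sh
```

```text
31.1 0.51111 -0.05114 0.251 5.64 3.05 -0.58 1.503 -28.473 0.
```

>>> drive_tool(
  moves="-0.0002 -0.0001 0 0 -1;-0.0004 -0.0002 0 0 -1;-0.0006 -0.0003 0 0 -1;-0.0008 -0.0004 0 0 -1;-0.001 -0.0005 0 0 -1;-0.0011 -0.0006 0 0 -1;-0.0013 -0.0007 0 0 -1;-0.0015 -0.0008 0 0 -1",
)

```text
time_s: 31.9
tool_pos: [0.5095, -0.0513, 0.251]
tool_rot: [179.8, -0.3, 32.5]
force: [5.2, 1.6, -0.7]
grip_width: 0.0192
```

```bash
./r.sh
```

```text
31.9 0.50946 -0.05132 0.251 5.18 1.64 -0.71 1.468 -28.276 0.
```

```bash
cat c.txt; python3 arc.py .505 -.0013 .05 2 8 | sed 's/-0 0 0 -1/0 0 0 -1/'
```

```text
0.506875 -0.051260-0.0002 -0.0001 0 0 -1;-0.0004 -0.0002 0 0 -1;-0.0006 -0.0003 0 0 -1;-0.0008 -0.0004 0 0 -1;-0.0009 -0.0006 0 0 -1;-0.0011 -0.0007 0 0 -1;-0.0013 -0.0008 0 0 -1;-0.0015 -0.0009 0 0 -1
  end cmd [ 0.5051 -0.0513] phi -89.9
-0.0002 -0.0001 0 0 -1;-0.0004 -0.0002 0 0 -1;-0.0005 -0.0004 0 0 -1;-0.0007 -0.0005 0 0 -1;-0.0009 -0.0006 0 0 -1;-0.0011 -0.0007 0 0 -1;-0.0013 -0.0008 0 0 -1;-0.0015 -0.001 0 0 -1
  end cmd [ 0.5033 -0.0513] phi -91.9
-0.0001 -0.0001 0 0 -1;-0.0003 -0.0002 0 0 -1;-0.0005 -0.0003 0 0 -1;-0.0007 -0.0005 0 0 -1;-0.0008 -0.0006 0 0 -1;-0.001 -0.0007 0 0 -1;-0.0012 -0.0008 0 0 -1;-0.0014 -0.001 0 0 -1
  end cmd [ 0.5016 -0.0512] phi -93.9
-0.0002 -0.0001 0 0 -1;-0.0003 -0.0002 0 0 -1;-0.0005 -0.0004 0 0 -1;-0.0007 -0.0005 0 0 -1;-0.0009 -0.0006 0 0 -1;-0.001 -0.0008 0 0 -1;-0.0012 -0.0009 0 0 -1;-0.0014 -0.001 0 0 -1
  end cmd [ 0.4999 -0.0511] phi -95.9
-0.0001 -0.0002 0 0 -1;-0.0003 -0.0003 0 0 -1;-0.0005 -0.0004 0 0 -1;-0.0006 -0.0006 0 0 -1;-0.0008 -0.0007 0 0 -1;-0.001 -0.0008 0 0 -1;-0.0012 -0.001 0 0 -1;-0.0013 -0.0011 0 0 -1
  end cmd [ 0.4982 -0.0508] phi -97.9
-0.0002 -0.0002 0 0 -1;-0.0004 -0.0003 0 0 -1;-0.0005 -0.0005 0 0 -1;-0.0007 -0.0006 0 0 -1;-0.0008 -0.0007 0 0 -1;-0.001 -0.0009 0 0 -1;-0.0012 -0.001 0 0 -1;-0.0013 -0.0012 0 0 -1
  end cmd [ 0.4965 -0.0505] phi -99.9
-0.0002 -0.0001 0 0 -1;-0.0004 -0.0003 0 0 -1;-0.0005 -0.0004 0 0 -1;-0.0007 -0.0006 0 0 -1;-0.0008 -0.0007 0 0 -1;-0.001 -0.0009 0 0 -1;-0.0011 -0.001 0 0 -1;-0.0013 -0.0012 0 0 -1
  end cmd [ 0.4947 -0.0502] phi -101.9
-0.0002 -0.0001 0 0 -1;-0.0003 -0.0003 0 0 -1;-0.0005 -0.0004 0 0 -1;-0.0006 -0.0006 0 0 -1;-0.0008 -0.0007 0 0 -1;-0.0009 -0.0009 0 0 -1;-0.0011 -0.0011 0 0 -1;-0.0012 -0.0012 0 0 -1
  end cmd [ 0.4931 -0.0498] phi -103.9
```

>>> drive_tool(
  moves="-0.0002 -0.0001 0 0 -1;-0.0004 -0.0002 0 0 -1;-0.0006 -0.0003 0 0 -1;-0.0008 -0.0004 0 0 -1;-0.0009 -0.0006 0 0 -1;-0.0011 -0.0007 0 0 -1;-0.0013 -0.0008 0 0 -1;-0.0015 -0.0009 0 0 -1",
)

```text
time_s: 32.7
tool_pos: [0.5077, -0.0514, 0.251]
tool_rot: [179.8, -0.3, 32.4]
force: [5.5, 2.4, -0.8]
grip_width: 0.0189
```

```bash
./r.sh
```

```text
32.7 0.50773 -0.05144 0.251 5.54 2.37 -0.82 1.405 -28.08 0.7
```

>>> drive_tool(
  moves="-0.0002 -0.0001 0 0 -1;-0.0004 -0.0002 0 0 -1;-0.0005 -0.0004 0 0 -1;-0.0007 -0.0005 0 0 -1;-0.0009 -0.0006 0 0 -1;-0.0011 -0.0007 0 0 -1;-0.0013 -0.0008 0 0 -1;-0.0015 -0.001 0 0 -1",
)

```text
time_s: 33.5
tool_pos: [0.506, -0.0515, 0.251]
tool_rot: [179.8, -0.3, 32.4]
force: [6.0, 2.3, -0.6]
grip_width: 0.0191
```

```bash
./r.sh
```

```text
33.5 0.50597 -0.05152 0.25103 6.03 2.29 -0.61 1.27 -27.868 0
```

>>> drive_tool(
  moves="-0.0001 -0.0001 0 0 -1;-0.0003 -0.0002 0 0 -1;-0.0005 -0.0003 0 0 -1;-0.0007 -0.0005 0 0 -1;-0.0008 -0.0006 0 0 -1;-0.001 -0.0007 0 0 -1;-0.0012 -0.0008 0 0 -1;-0.0014 -0.001 0 0 -1",
)

```text
time_s: 34.3
tool_pos: [0.5042, -0.0516, 0.251]
tool_rot: [179.8, -0.3, 32.4]
force: [5.8, 1.8, -0.7]
grip_width: 0.0184
```

```bash
./r.sh
```

```text
34.3 0.50425 -0.05155 0.251 5.75 1.84 -0.74 1.191 -27.665 0.
```

>>> drive_tool(
  moves="-0.0002 -0.0001 0 0 -1;-0.0003 -0.0002 0 0 -1;-0.0005 -0.0004 0 0 -1;-0.0007 -0.0005 0 0 -1;-0.0009 -0.0006 0 0 -1;-0.001 -0.0008 0 0 -1;-0.0012 -0.0009 0 0 -1;-0.0014 -0.001 0 0 -1",
)

```text
time_s: 35.1
tool_pos: [0.5025, -0.0515, 0.251]
tool_rot: [179.8, -0.3, 32.4]
force: [6.3, 2.1, -0.9]
grip_width: 0.0192
```

```bash
./r.sh
```

```text
35.1 0.50253 -0.05147 0.25101 6.3 2.1 -0.94 1.205 -27.467 0.
```

>>> drive_tool(
  moves="-0.0001 -0.0002 0 0 -1;-0.0003 -0.0003 0 0 -1;-0.0005 -0.0004 0 0 -1;-0.0006 -0.0006 0 0 -1;-0.0008 -0.0007 0 0 -1;-0.001 -0.0008 0 0 -1;-0.0012 -0.001 0 0 -1;-0.0013 -0.0011 0 0 -1",
)

```text
time_s: 35.9
tool_pos: [0.5008, -0.0514, 0.251]
tool_rot: [179.8, -0.3, 32.4]
force: [5.8, 0.9, -0.6]
grip_width: 0.019
```

```bash
./r.sh
```

```text
35.9 0.50083 -0.05138 0.25101 5.76 0.86 -0.56 1.076 -27.267
```

>>> drive_tool(
  moves="-0.0002 -0.0002 0 0 -1;-0.0004 -0.0003 0 0 -1;-0.0005 -0.0005 0 0 -1;-0.0007 -0.0006 0 0 -1;-0.0008 -0.0007 0 0 -1;-0.001 -0.0009 0 0 -1;-0.0012 -0.001 0 0 -1;-0.0013 -0.0012 0 0 -1",
)

```text
time_s: 36.7
tool_pos: [0.4991, -0.0512, 0.251]
tool_rot: [179.8, -0.3, 32.4]
force: [6.4, 1.4, -0.4]
grip_width: 0.0189
```

```bash
./r.sh
```

```text
36.7 0.4991 -0.05121 0.25101 6.36 1.43 -0.43 0.912 -27.056 0
```

>>> drive_tool(
  moves="-0.0002 -0.0001 0 0 -1;-0.0004 -0.0003 0 0 -1;-0.0005 -0.0004 0 0 -1;-0.0007 -0.0006 0 0 -1;-0.0008 -0.0007 0 0 -1;-0.001 -0.0009 0 0 -1;-0.0011 -0.001 0 0 -1;-0.0013 -0.0012 0 0 -1",
)

```text
time_s: 37.5
tool_pos: [0.4974, -0.051, 0.251]
tool_rot: [179.8, -0.3, 32.4]
force: [6.2, 0.3, -1.5]
grip_width: 0.0189
```

```bash
./r.sh
```

```text
37.5 0.49742 -0.05095 0.25101 6.18 0.27 -1.55 0.867 -26.846
```

>>> drive_tool(
  moves="-0.0002 -0.0001 0 0 -1;-0.0003 -0.0003 0 0 -1;-0.0005 -0.0004 0 0 -1;-0.0006 -0.0006 0 0 -1;-0.0008 -0.0007 0 0 -1;-0.0009 -0.0009 0 0 -1;-0.0011 -0.0011 0 0 -1;-0.0012 -0.0012 0 0 -1",
)

```text
time_s: 38.3
tool_pos: [0.4957, -0.0507, 0.251]
tool_rot: [179.8, -0.3, 32.4]
force: [6.5, -0.1, -0.3]
grip_width: 0.0193
```

```bash
./r.sh; cat c.txt;echo; python3 arc.py .505 -.0013 .05 2 8 | sed 's/-0 0 0 -1/0 0 0 -1/'
```

```text
38.3 0.49575 -0.05068 0.25102 6.46 -0.08 -0.33 0.804 -26.678
0.493064 -0.049839
-0.0002 -0.0002 0 0 -1;-0.0003 -0.0003 0 0 -1;-0.0005 -0.0005 0 0 -1;-0.0006 -0.0006 0 0 -1;-0.0008 -0.0008 0 0 -1;-0.0009 -0.0009 0 0 -1;-0.001 -0.0011 0 0 -1;-0.0012 -0.0013 0 0 -1
  end cmd [ 0.4914 -0.0494] phi -105.8
-0.0001 -0.0001 0 0 -1;-0.0003 -0.0003 0 0 -1;-0.0004 -0.0005 0 0 -1;-0.0006 -0.0006 0 0 -1;-0.0007 -0.0008 0 0 -1;-0.0009 -0.001 0 0 -1;-0.001 -0.0011 0 0 -1;-0.0011 -0.0013 0 0 -1
  end cmd [ 0.4897 -0.0489] phi -107.8
-0.0002 -0.0002 0 0 -1;-0.0003 -0.0003 0 0 -1;-0.0005 -0.0005 0 0 -1;-0.0006 -0.0007 0 0 -1;-0.0007 -0.0008 0 0 -1;-0.0009 -0.001 0 0 -1;-0.001 -0.0012 0 0 -1;-0.0011 -0.0014 0 0 -1
  end cmd [ 0.488  -0.0483] phi -109.8
-0.0002 -0.0001 0 0 -1;-0.0003 -0.0003 0 0 -1;-0.0004 -0.0005 0 0 -1;-0.0006 -0.0006 0 0 -1;-0.0007 -0.0008 0 0 -1;-0.0008 -0.001 0 0 -1;-0.0009 -0.0012 0 0 -1;-0.0011 -0.0014 0 0 -1
  end cmd [ 0.4864 -0.0477] phi -111.8
-0.0001 -0.0001 0 0 -1;-0.0002 -0.0003 0 0 -1;-0.0004 -0.0005 0 0 -1;-0.0005 -0.0007 0 0 -1;-0.0006 -0.0008 0 0 -1;-0.0007 -0.001 0 0 -1;-0.0008 -0.0012 0 0 -1;-0.001 -0.0014 0 0 -1
  end cmd [ 0.4848 -0.047 ] phi -113.8
-0.0001 -0.0002 0 0 -1;-0.0002 -0.0003 0 0 -1;-0.0003 -0.0005 0 0 -1;-0.0004 -0.0007 0 0 -1;-0.0006 -0.0009 0 0 -1;-0.0007 -0.0011 0 0 -1;-0.0008 -0.0013 0 0 -1;-0.0009 -0.0015 0 0 -1
  end cmd [ 0.4832 -0.0463] phi -115.8
-0.0001 -0.0001 0 0 -1;-0.0002 -0.0003 0 0 -1;-0.0004 -0.0005 0 0 -1;-0.0005 -0.0007 0 0 -1;-0.0006 -0.0009 0 0 -1;-0.0007 -0.0011 0 0 -1;-0.0008 -0.0013 0 0 -1;-0.0009 -0.0015 0 0 -1
  end cmd [ 0.4816 -0.0455] phi -117.8
-0.0001 -0.0001 0 0 -1;-0.0002 -0.0003 0 0 -1;-0.0003 -0.0005 0 0 -1;-0.0004 -0.0007 0 0 -1;-0.0005 -0.0009 0 0 -1;-0.0006 -0.0011 0 0 -1;-0.0007 -0.0013 0 0 -1;-0.0008 -0.0015 0 0 -1
  end cmd [ 0.4802 -0.0446] phi -119.8
```

>>> drive_tool(
  moves="-0.0002 -0.0002 0 0 -1;-0.0003 -0.0003 0 0 -1;-0.0005 -0.0005 0 0 -1;-0.0006 -0.0006 0 0 -1;-0.0008 -0.0008 0 0 -1;-0.0009 -0.0009 0 0 -1;-0.001 -0.0011 0 0 -1;-0.0012 -0.0013 0 0 -1",
)

```text
time_s: 39.1
tool_pos: [0.4942, -0.0504, 0.251]
tool_rot: [179.7, -0.3, 32.4]
force: [6.3, 0.5, -2.2]
grip_width: 0.0191
```

```bash
./r.sh
```

```text
39.1 0.49421 -0.05036 0.25101 6.25 0.49 -2.21 0.686 -26.562
```

>>> drive_tool(
  moves="-0.0001 -0.0001 0 0 -1;-0.0003 -0.0003 0 0 -1;-0.0004 -0.0005 0 0 -1;-0.0006 -0.0006 0 0 -1;-0.0007 -0.0008 0 0 -1;-0.0009 -0.001 0 0 -1;-0.001 -0.0011 0 0 -1;-0.0011 -0.0013 0 0 -1",
)

```text
time_s: 39.9
tool_pos: [0.4927, -0.05, 0.251]
tool_rot: [179.7, -0.3, 32.4]
force: [7.4, 0.7, -2.0]
grip_width: 0.0192
```

```bash
./r.sh
cat > lag.py <<'E'
import numpy as np,sys
cmd=[(.512,-.0508),(.5103,-.051),(.5086,-.0511),(.506875,-.05126),(.5051,-.0513),(.5033,-.0513),(.5016,-.0512),(.4999,-.0511),(.4982,-.0508),(.4965,-.0505),(.4947,-.0502),(.493064,-.049839),(.4914,-.0494),(.4897,-.0489),(.488,-.0483),(.4864,-.0477),(.4848,-.047),(.4832,-.0463),(.4816,-.0455),(.4802,-.0446)]
C=np.array([.505,-.0013])
for l,c in zip(open('obs.txt'),cmd):
    v=np.array(l.split(),float); q=v[1:3]-C; ph=np.arctan2(q[1],q[0]); t=np.array([np.sin(ph),-np.cos(ph)]); n=-np.array([-np.cos(ph),-np.sin(ph)])
    d=np.array(c)-v[1:3]
    print('%.1f turned %.2f lag %.2f radlag %.2f  F %.2f Frad %.2f'%(v[0],-13.7-np.degrees(ph),1e3*d@t,1e3*d@n,-v[4:6]@t,v[4:6]@n))
E
python3 lag.py
```

```text
39.9 0.49271 -0.05001 0.251 7.41 0.73 -1.97 0.535 -26.494 0.
29.5 turned 65.31 lag 2.56 radlag -0.29  F 6.19 Frad -0.83
30.3 turned 67.35 lag 2.50 radlag -0.35  F 5.42 Frad -1.64
31.1 turned 69.31 lag 2.49 radlag -0.35  F 5.97 Frad -2.34
31.9 turned 71.20 lag 2.57 radlag -0.29  F 5.31 Frad -1.17
32.7 turned 73.18 lag 2.62 radlag -0.28  F 5.66 Frad -2.07
33.5 turned 75.19 lag 2.67 radlag -0.27  F 6.07 Frad -2.17
34.3 turned 77.16 lag 2.65 radlag -0.31  F 5.72 Frad -1.93
35.1 turned 79.12 lag 2.65 radlag -0.24  F 6.19 Frad -2.41
35.9 turned 81.06 lag 2.67 radlag -0.36  F 5.67 Frad -1.33
36.7 turned 83.04 lag 2.67 radlag -0.40  F 6.15 Frad -2.17
37.5 turned 84.98 lag 2.80 radlag -0.33  F 6.07 Frad -1.20
38.3 turned 86.91 lag 2.79 radlag -0.33  F 6.36 Frad -1.11
39.1 turned 88.70 lag 2.95 radlag -0.33  F 6.00 Frad -1.82
39.9 turned 90.46 lag 3.19 radlag -0.34  F 7.01 Frad -2.52
```

>>> drive_tool(
  moves="-0.0002 -0.0002 0 0 -1;-0.0003 -0.0003 0 0 -1;-0.0005 -0.0005 0 0 -1;-0.0006 -0.0007 0 0 -1;-0.0007 -0.0008 0 0 -1;-0.0009 -0.001 0 0 -1;-0.001 -0.0012 0 0 -1;-0.0011 -0.0014 0 0 -1",
)

```text
time_s: 40.7
tool_pos: [0.4912, -0.0496, 0.251]
tool_rot: [179.7, -0.3, 32.4]
force: [7.9, 0.8, -2.7]
grip_width: 0.0193
```

```bash
./r.sh
```

```text
40.7 0.49116 -0.04958 0.25103 7.86 0.79 -2.72 0.392 -26.399
```

>>> drive_tool(
  moves="-0.0002 -0.0001 0 0 -1;-0.0003 -0.0003 0 0 -1;-0.0004 -0.0005 0 0 -1;-0.0006 -0.0006 0 0 -1;-0.0007 -0.0008 0 0 -1;-0.0008 -0.001 0 0 -1;-0.0009 -0.0012 0 0 -1;-0.0011 -0.0014 0 0 -1",
)

```text
time_s: 41.5
tool_pos: [0.4896, -0.0491, 0.251]
tool_rot: [179.7, -0.4, 32.4]
force: [9.4, -0.4, -2.6]
grip_width: 0.0189
```

```bash
./r.sh;python3 lag.py | tail -5; awk '{print $8,$9,$10,$11,$12,$13,$14}' obs.txt
```

```text
41.5 0.48965 -0.04912 0.25104 9.44 -0.41 -2.58 0.328 -26.31 
38.3 turned 86.91 lag 2.79 radlag -0.33  F 6.36 Frad -1.11
39.1 turned 88.70 lag 2.95 radlag -0.33  F 6.00 Frad -1.82
39.9 turned 90.46 lag 3.19 radlag -0.34  F 7.01 Frad -2.52
40.7 turned 92.30 lag 3.39 radlag -0.36  F 7.34 Frad -2.93
41.5 turned 94.10 lag 3.53 radlag -0.36  F 9.11 Frad -2.49
1.699 -28.857 0.739 -29.444 1.023 1.729 -0.004
1.596 -28.665 0.715 -29.432 0.96 1.762 -0.004
1.503 -28.473 0.7 -29.425 0.907 1.784 -0.004
1.468 -28.276 0.743 -29.419 0.886 1.808 -0.004
1.405 -28.08 0.76 -29.412 0.849 1.837 -0.004
1.27 -27.868 0.705 -29.404 0.758 1.871 -0.002
1.191 -27.665 0.705 -29.4 0.71 1.893 -0.003
1.205 -27.467 0.801 -29.397 0.733 1.907 -0.004
1.076 -27.267 0.745 -29.396 0.641 1.914 -0.001
0.912 -27.056 0.659 -29.39 0.529 1.946 0.001
0.867 -26.846 0.698 -29.384 0.518 1.983 -0.004
0.804 -26.678 0.71 -29.373 0.47 2.02 -0.001
0.686 -26.562 0.667 -29.322 0.399 2.186 -0.004
0.535 -26.494 0.581 -29.269 0.282 2.347 0.0
0.392 -26.399 0.511 -29.218 0.184 2.509 -0.0
0.328 -26.31 0.526 -29.162 0.151 2.696 -0.004
```

A clean kink in joint 4 and 6 torque against angle puts first touch at 87.0° turned, so the target is 99.0°.

>>> drive_tool(
  moves="-0.0001 -0.0001 0 0 -1;-0.0002 -0.0003 0 0 -1;-0.0004 -0.0005 0 0 -1;-0.0005 -0.0007 0 0 -1;-0.0006 -0.0008 0 0 -1;-0.0007 -0.001 0 0 -1;-0.0008 -0.0012 0 0 -1;-0.001 -0.0014 0 0 -1",
)

```text
time_s: 42.3
tool_pos: [0.4882, -0.0486, 0.251]
tool_rot: [179.7, -0.4, 32.4]
force: [8.0, 0.4, -2.3]
grip_width: 0.0192
```

```bash
./r.sh
```

```text
42.3 0.4882 -0.04862 0.25105 7.97 0.37 -2.3 0.206 -26.231 0.
```

>>> drive_tool(
  moves="-0.0001 -0.0002 0 0 -1;-0.0002 -0.0003 0 0 -1;-0.0003 -0.0005 0 0 -1;-0.0004 -0.0007 0 0 -1;-0.0006 -0.0009 0 0 -1;-0.0007 -0.0011 0 0 -1;-0.0008 -0.0013 0 0 -1;-0.0009 -0.0015 0 0 -1",
)

```text
time_s: 43.1
tool_pos: [0.4867, -0.0481, 0.251]
tool_rot: [179.6, -0.4, 32.4]
force: [8.6, -0.7, -3.4]
grip_width: 0.019
```

```bash
./r.sh;python3 lag.py | tail -3; awk '{print $11,$13}' obs.txt|tail -2
```

```text
43.1 0.48674 -0.04809 0.25103 8.58 -0.67 -3.41 -0.033 -26.14
41.5 turned 94.10 lag 3.53 radlag -0.36  F 9.11 Frad -2.49
42.3 turned 95.85 lag 3.75 radlag -0.39  F 7.39 Frad -3.02
43.1 turned 97.62 lag 3.95 radlag -0.38  F 8.24 Frad -2.50
-29.111 2.866
-29.071 3.007
```

>>> drive_tool(
  moves="-0.0001 -0.0002 0 0 -1;-0.0002 -0.0004 0 0 -1;-0.0003 -0.0006 0 0 -1;-0.0005 -0.0008 0 0 -1;-0.0006 -0.001 0 0 -1;-0.0007 -0.0012 0 0 -1;-0.0007 -0.0012 0 0 -1;-0.0007 -0.0012 0 0 -1",
)

```text
time_s: 43.9
tool_pos: [0.4855, -0.0476, 0.251]
tool_rot: [179.6, -0.4, 32.4]
force: [9.5, -1.2, -3.0]
grip_width: 0.019
```

```bash
./r.sh;python3 lag.py | tail -1; awk '{print $11,$13}' obs.txt|tail -1
```

```text
43.9 0.48554 -0.04761 0.25104 9.46 -1.17 -3.04 -0.139 -26.05
43.9 turned 99.09 lag 4.45 radlag -0.42  F 9.17 Frad -2.59
-29.048 3.062
```

>>> drive_tool(
  moves="0.0005 0.0009 0 0 -1;0.001 0.0018 0 0 -1;0.0015 0.0027 0 0 -1;0.002 0.0036 0 0 -1;0.002 0.0036 0 0 -0.9;0.002 0.0036 0 0 -0.1;0.002 0.0036 0 0 -0.1;0.002 0.0036 0 0 -0.1",
)

```text
time_s: 44.7
tool_pos: [0.4847, -0.0484, 0.2498]
tool_rot: [-180.0, 0.1, 32.4]
force: [0.2, 0.0, -0.7]
grip_width: 0.0343
```

>>> drive_tool(
  moves="0 0 0 0 -0.1;0 0 0 0 -0.1;0 0 -0.01 0 -0.1;0 0 -0.03 0 -0.1;0 0 -0.06 0 -0.1;0 0 -0.1 0 -0.1;0 0 -0.14 0 -0.1;0 0 -0.18 0 -0.1",
)

```text
time_s: 45.5
tool_pos: [0.4851, -0.0478, 0.433]
tool_rot: [179.9, -0.0, 32.4]
force: [1.1, 0.0, 1.0]
grip_width: 0.0394
```

>>> drive_tool(
  moves="-0.05 0 0 0 -0.1;-0.1 0 0 0 -0.1;-0.1 0.05 0 0 -0.1;-0.1 0.1 0 0 -0.1;-0.1 0.15 0 0 -0.1;-0.1 0.18 0 0 -0.1;-0.1 0.18 0 0 -0.1;-0.1 0.18 0 0 -0.1",
)

```text
time_s: 46.3
tool_pos: [0.4977, -0.2534, 0.4304]
tool_rot: [-179.9, -0.0, 32.4]
force: [-0.6, 0.4, 0.1]
grip_width: 0.0394
```

```bash
python3 - <<'E'
from h import *
o=get_obs(); print(o['tool_pos'],o['force'])
A=None
for n in ['top','scene']:
    im,D=read_camera(n)
    for k,z in dict(wheel_axis=.232,grip_mid=.2665,pointer=.221,band_mid=.215,cap_end=.086,bottle_base=.086,stop_face=.086).items():
        for r in pinpoint(n,k)[:1]:
            p=atz(n,r['uv'],z); print(n,k,np.round(r['uv'],1),round(r['conf'],2),p.round(4),np.degrees(np.arctan2(p[1]+.0013,p[0]-.5075)).round(1))
    if n=='top': t=im
cv2.imwrite('pics/v9.png',np.hstack([cv2.resize(im[155:250,200:320],(500,396),interpolation=2),cv2.resize(t[160:230,225:295],(300,396),interpolation=2)])[:,:,::-1])
E
```

```text
[ 0.49765554 -0.25340163  0.43040498] [-0.57492792  0.37903032  0.05781644]
top wheel_axis [262.2 195.7] 0.88 [ 0.5028 -0.0043  0.232 ] -147.2
top grip_mid [276.8 201.2] 0.46 [ 0.4848 -0.0504  0.2665] -114.8
top pointer [260.3 170.4] 0.94 [0.5865 0.0031 0.221 ] 3.2
top band_mid [259.7 172.4] 0.64 [0.5805 0.005  0.215 ] 4.9
top cap_end [221.9 201.2] 0.55 [0.4865 0.141  0.086 ] 98.4
top stop_face [277.4 192.8] 0.57 [ 0.5201 -0.0603  0.086 ] -78.0
scene grip_mid [244.6 214.3] 0.75 [ 0.7397 -0.0114  0.2665] -2.5
scene pointer [256.8 192.1] 0.6 [0.5794 0.0048 0.221 ] 4.9
scene band_mid [258.8 191.7] 0.75 [0.568  0.0096 0.215 ] 10.2
scene cap_end [297.9 211. ] 0.91 [0.4738 0.1295 0.086 ] 104.4
scene bottle_base [244.9 218.1] 0.66 [ 0.5274 -0.0336  0.086 ] -58.4
scene stop_face [241.2 215. ] 0.87 [ 0.5132 -0.0467  0.086 ] -82.8
```

View pics/v9.png

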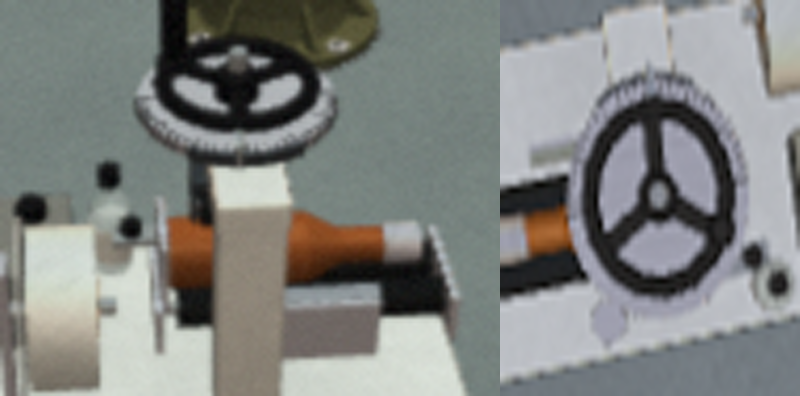

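The pointer at (238,160) stands over the band close to its middle. The bottle base is still against the stop at about (167,250), and the arm is clear. Handing in.

```bash
python3 -c "
from cell import *
print(sign_off())"
```

```text
the job is handed in; nothing more can be done
None
```

The bottle is home on the end stop and the pressure roller is wound down onto it, 12.1° past first touch. I handed the job in at about 46 s of robot time.

- **Bottle:** I pushed it along the rollers with the closed fingers at roughly 2–4 N. At the stop the force rose to about 15 N with no further movement. The pictures after the push and after winding show its base flush against the stop.
- **Wheel:** I turned it by the grip in 2° steps. Joint torque bent clearly at 87.0° of turning, which I took as first touch, and I stopped at 99.1°. I then took the load off the arm, let go and moved clear.
- **Last checks:** The pointer stands over the raised band, about 5–7° from its middle (the band reaches 32° either side). The robot was touching nothing and, as far as the last picture shows, nothing else had moved.
- **Disagreements:**
  - Tool lag alone put first touch slightly later, at about 87.7°, which would make the stop about 11.4° past it.
  - The wrist force was too noisy to settle which was right.
  - The camera estimates of the wheel axis differed by up to about 1 cm. I used the measured path of the grip instead.

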